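Arm the exposure lamp at its guarded switch

ROBOT

A 6-joint arm with a two-finger parallel gripper is mounted at the origin on the work surface; the furniture and walls round the work are solid. World frame = base frame: x ahead of the robot, y to its left, z up, the work surface at z = 0. Lengths are in m, angles in rad, forces in N, time in s.
With the tool pointing down it reaches from about 0.25 to 0.725 m from the base axis. Payload 9.7 kg.
Tool frame: the origin (TCP) lies at the very end of the fingers, on their centre line; the grasp point (between the pads) lies 19 mm behind it; z points along the fingers, y is the line along which they close (so a half turn about z gives the same grasp; the last joint's range is limited). The gripper opens to 85 mm and grips with 20 to 120 N. Pads are 22 mm wide; open, the fingers measure 114 mm over their backs; the gripper's body (76 mm by 85 mm) begins 54 mm behind the grasp point. The pads swing forward as they close: fully open they stand 13 mm farther back than shut.
Start: joints at [-1.246, 0.087, 0.176, 1.66, 0, 1.571], TCP at [0.176, -0.521, 0.231] pointing down, gripper open.
Joint ranges: [-3.13, 3.13], [-0.85, 1.81], [-1.15, 1.24], [-2.2, 2.28], [-1.44, 1.52], [-3.14, 3.14]. Speed limits (rad/s): [2.22, 2.22, 2.57, 3.14, 3.14, 3.14].

INTERFACE

Orientations are given as a unit quaternion [x, y, z, w].
In Python, from workcell import * gives the robot as it stands.
- The arm moves only by the tool carry_out, never from a script. Its argument "series" is a list of rows, each a list of 5 numbers: the opening, from 0 (shut) to 1 (fully open), then the shift along the tool's x, y, z in mm, then the turn about the tool's z in degrees. A call has 1 to 10 rows; each row shifts and turns the commanded pose from where the row before left it, along the tool's axes as they then stand; what a row does not reach is not made up. A row lasts 1/8 s, in which the tool goes at most 62.5 mm and 10.7 degrees, less where a joint would pass 70% of its speed; a pose out of reach is approached as far as the arm can. A call is refused whole if a number of a shift passes 62.5 or a number of a turn 10.7, either way. A call with a gripper value outside its range is refused whole. The fingers move at their own pace and stop on an object; "newtons" is the grip in N (left out, the last holds). Time passes only in rows, so rows that do not move let the fingers close. It gives the time, the measured TCP pose, the force, the opening and the grip force at its end, in the units of the state.
- read_state(): the state, without advancing time (a new reading comes with each control period).
- snapshot(name): name is "scene" or "top" or "wrist"; returns (picture, depth): 384x512x3 uint8, red, green, blue; 384x512 float32, m along the optical axis (not along the pixel's ray), 0 where there is no reading.
- calibration(name): a dict with "camera_matrix" (3x3 intrinsics, pixels), "dist_coeffs" ([k1, k2, p1, p2, k3] as OpenCV has them; the pictures are not rectified), "pose" (4x4, takes a point from camera to world coordinates); the wrist camera has in their place "T_tool_cam" (4x4, takes a point from camera to tool coordinates, whose origin is the TCP and whose axes are the flange's). Camera axes: x right, y up, looking along -z (the intrinsics and any distortion apply to the point x, -y, -z); pixel columns grow to the right and rows downward; lengths in m; the calibration is good to about 2 mm. A picture is of the moment at which its call begins: read the wrist's pose just before it. calibration takes no time and is no camera call.
- close_job(): hands the job in; it is judged then, once.
Trained networks look in the newest picture that a camera, given by its name, has taken for a name from the list of things; names that differ only in an ending like _2 or _b are one class to them, and where a whole thing is asked for, a point or a joint stands for the part that bears it (a point fixed in the world has none). Each returns a list of dicts, best first, with "confidence" (0 to 1); they miss things now and then, are a little off and sometimes report something else, mostly with a low value. They report only what shows in the picture. A call takes as long as a camera call.
- boxes_of(camera, thing): "centre" ([x, y, z] in m, in world coordinates, good to about 4 mm: the middle of the surface that is visible of it).
- silhouettes(camera, thing): "region" (384x512 bool, what is visible of it).
The state is a dict: "t": time; "joint_positions": joint angles; "qd": joint speeds; "effort": joint torques, N m; "eef_pos": TCP position; "ee_rot": TCP orientation; "wrist_force": force on the tool from outside, world axes, zero at the start; "torque": the same for the moment, N m; "grip_width": opening from 0.0 (shut) to 1.0 (fully open); "grip_force": force on a finger pad.
Only numpy, scipy, OpenCV 4.12 (cv2) and the standard library are available. Lean on these libraries where they do the work, as an engineer would, in place of code of your own. Each camera call takes 0.05 s, during which the arm holds its last target. There are 200 camera calls.

TASK

Arm the print exposure lamp: on the grey switch box with the red guard, lift the guard open, flip the toggle beneath it over to on (towards the guard's hinge), then bring the guard back so that it drops fully shut over the switched toggle. Leave the blue guard of the other box shut.

Things in the scene. Friction and masses are not known exactly. Their poses are not given: they have to be found in the camera images.
- red_box: Grey switch box with the RED guard, fixed to the table; 84 x 74 x 45 mm. Origin: centre of its underside; z up; +x runs from the guard's tab (front) to the guard's hinge (rear), within 0.35 rad of away from the robot. In mm here: hinge axis along y through (36, 0, 51), toggle pivot (0, 0, 46). Behind it, above z = 50, 100 mm are free. A like box with a blue guard stands at least 200 mm away.
- red_tab (a point): Centre of the round finger tab at the red guard's front: a disc 24 mm in diameter, 12 mm thick along the box's y; pinch it from above, fingers either side in y. In red_box mm: (-56, 0, 81) shut, (86, 0, 134) fully open; it swings at 97 mm radius about the hinge. Its axes turn with the guard.
- red_guard (a joint): Angle of the red hood, rad: 0 shut, grows as the tab rises and goes over to the rear, 1.8 open stop. Lightly sprung shut: let go below 0.95 it drops shut, above 1.25 its weight carries it to the stop and it stays; under 1 N at the tab lifts it. Push it back from its rear side, or by the tab. Shut, the hood is 56 mm wide, x = -31 to 40 and up to z = 85 mm of red_box, the tab in front.
- red_toggle (a joint): Angle of the steel paddle toggle under the red guard, rad: 0 off, its end at (-14, 0, 69) mm of red_box; 1.1 on, its end at (14, 0, 69). It ends in a flat paddle 26 mm wide along y, 15 mm high, 7 mm thick, 27 mm from pivot to end. It falls over past the middle (0.55); under 1 N at its end, towards the box's +x, flips it.
- blue_guard (a joint): Angle of the blue guard on the other switch box (same build), rad: 0 shut. To be left shut.

How it is judged:
By the outcome, as a careful person would: the job done as asked, in the order asked, and still so for the second after the job is handed in, with the robot touching nothing.
It also fails if it takes over 51 s, if anything falls off the work surface, if the arm or the gripper's body presses on something with over 40 N, if the wrist force passes 120 N, or if a joint passes its speed limit or range.

## Working session

There is one attempt and no reset: what is moved stays moved. The work goes in short steps, Python scripts to look and compute and a tool call to move; the robot and the scene stay as the last step left them, time stands still between calls to the robot, and variables do not carry over. Pictures are saved under pics/ and viewed, at most 10 in all, crops included, and the job is handed in when it is done.

Besides the shell and the picture viewer there is one more tool, called after ">>>" by a JSON object that holds its "fn" and its "kwargs", one argument or row to a line. carry_out: Moves the arm, as the interface text tells. Its arguments: {"type":"object","properties":{"series":{"type":"array","items":{"type":"array","items":{"type":"number"}}},"newtons":{"type":"number"}},"required":["series"]}

```bash
mkdir -p pics; cat > h.py <<'E'
from workcell import *
import numpy as np, cv2
from scipy.spatial.transform import Rotation as R
def cloud(name,st=None):
    pic,d=snapshot(name); c=calibration(name)
    if name=="wrist":
        T=np.eye(4);T[:3,:3]=R.from_quat(st["ee_rot"]).as_matrix();T[:3,3]=st["eef_pos"];T=T@np.array(c["T_tool_cam"])
    else: T=np.array(c["pose"])
    v,u=np.mgrid[0:384,0:512]
    p=cv2.undistortPoints(np.stack([u,v],-1).reshape(-1,1,2).astype(float),np.array(c["camera_matrix"]),np.array(c["dist_coeffs"])).reshape(384,512,2)
    P=np.stack([p[...,0]*d,-p[...,1]*d,-d],-1)@T[:3,:3].T+T[:3,3]
    P[d==0]=np.nan
    return pic,P
def save(pic,n): cv2.imwrite("pics/"+n,pic[...,::-1])
E
python3 - <<'E'
from h import *
s=read_state();print(s["eef_pos"],s["ee_rot"],s["t"])
ims=[]
for n in("scene","top"):
    pic,P=cloud(n);ims.append(pic);np.save(n+"P.npy",P);np.save(n+"I.npy",pic)
    for th in("red_box","red_tab","red_guard","blue_guard"):
        b=boxes_of(n,th);print(n,th,[(np.round(x["centre"],3),round(x["confidence"],2)) for x in b[:3]])
save(cv2.resize(np.hstack(ims),(800,300)),"a.png")
E
```

```text
[ 0.17543458 -0.52102321  0.23058322] [ 9.86842377e-01  1.61683874e-01 -1.08945344e-04 -6.60865987e-04] 0.0
scene red_box [(array([ 0.516, -0.103,  0.052]), 0.79)]
scene red_tab [(array([ 0.518, -0.119,  0.082]), 0.74)]
scene red_guard [(array([ 0.516, -0.122,  0.085]), 0.83)]
scene blue_guard [(array([0.545, 0.124, 0.082]), 0.58)]
top red_box [(array([ 0.515, -0.121,  0.082]), 0.82)]
top red_tab [(array([ 0.516, -0.13 ,  0.083]), 0.85)]
top red_guard [(array([ 0.522, -0.131,  0.085]), 0.89)]
top blue_guard [(array([0.546, 0.107, 0.078]), 0.59)]
```

View pics/a.png

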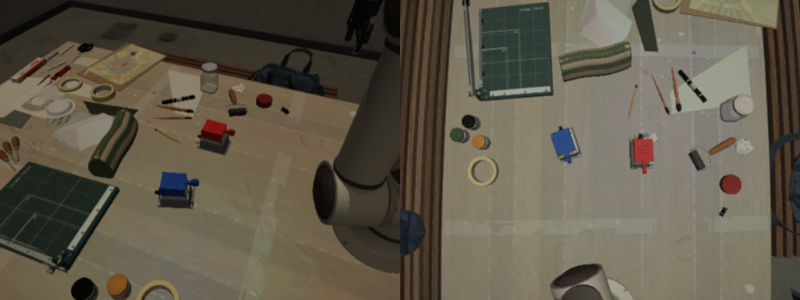

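The red box is at about (640,150) in the top half of the picture, its tab pointing towards the robot. Next, its yaw from the red cloud.

```bash
python3 - <<'E'
from h import *
P=np.load("topP.npy");I=np.load("topI.npy").astype(int)
m=(I[...,0]>100)&(I[...,0]>2*I[...,1])&(abs(P[...,0]-.51)<.1)&(abs(P[...,1]+.125)<.08)&(P[...,2]>.05)
q=P[m];print(len(q),np.nanmin(q,0),np.nanmax(q,0))
print(np.histogram(q[:,2],10))
hood=q[q[:,2]>.078]
# fit model outline: yaw, origin
from scipy.optimize import minimize
def local(p,X):
    c,s=np.cos(p[2]),np.sin(p[2]);d=X[:,:2]-p[:2];return np.c_[d@[c,s],d@[-s,c]]
# template mask: IoU between point-set grid and shape
def inside(L): return ((L[:,0]>-31)&(L[:,0]<40)&(abs(L[:,1])<28))|((L[:,0]>-68)&(L[:,0]<=-31)&(abs(L[:,1])<6))
print("neck check")
best=None
g=np.stack(np.meshgrid(np.arange(.4,.62,.002),np.arange(-.21,-.04,.002)),-1).reshape(-1,2)
from scipy.spatial import cKDTree
ob=cKDTree(q[:,:2]).query(g)[0]<.0022
def iou(p):
    b=inside(local(p,g)*1000);return (b&ob).sum()/(b|ob).sum()
for a in np.arange(-.35,.36,.05):
  for x in np.arange(.49,.56,.004):
    for y in np.arange(-.15,-.10,.004):
      s=iou((x,y,a))
      if best is None or s>best[0]:best=(s,x,y,a)
r=minimize(lambda p:-iou((p[0],p[1],p[2]*.1)),[best[1],best[2],best[3]*10],method="Nelder-Mead",options=dict(initial_simplex=[[best[1]+i,best[2]+j,best[3]*10+k] for i,j,k in((0,0,0),(.004,0,0),(0,.004,0),(0,0,.5))]))
print(best,r.x*[1,1,.1],r.fun)
E
```

```text
736 [ 0.45691936 -0.15840147  0.07785771] [ 0.55796248 -0.1013032   0.09065959]
(array([ 11,  39, 107, 175, 209, 110,  50,  20,  10,   5]), array([0.07785771, 0.0791379 , 0.08041809, 0.08169828, 0.08297847,
       0.08425865, 0.08553884, 0.08681903, 0.08809922, 0.08937941,
       0.09065959]))
neck check
(np.float64(0.9179039301310044), np.float64(0.522), np.float64(-0.12999999999999998), np.float64(0.04999999999999993)) [ 0.5201584  -0.13012095  0.05339875] -0.9363957597173145
```

>>> {"fn": "carry_out", "kwargs": {
  "series": [
    [1, 0, 0, 0, 8],
    [1, 0, 0, 0, 7.6],
    [1, 34, -41, 0, 0],
    [1, 34, -41, 0, 0],
    [1, 34, -41, 0, 0],
    [1, 34, -41, 0, 0],
    [1, 34, -41, 0, 0],
    [1, 34, -41, 0, 0],
    [1, 34, -41, 0, 0],
    [1, 34, -41, 0, 0]
  ],
  "newtons": 20
}}

```text
t: 1.75
eef_pos: [0.4307, -0.1779, 0.2315]
ee_rot: [1.0, 0.026, 0.0, 0.0]
wrist_force: [1.1, -1.3, -0.8]
grip_width: 0.998
grip_force: 0.0
```

```bash
python3 - <<'E'
from h import *
s=read_state();print(s["eef_pos"],R.from_quat(s["ee_rot"]).as_matrix()[:,0],s["t"])
pic,P=cloud("wrist",s);save(pic,"b.png")
for th in("red_box","red_tab","red_guard"):
    b=boxes_of("wrist",th);print(th,[(np.round(x["centre"],3),round(x["confidence"],2)) for x in b[:3]])
I=pic.astype(int)
m=(I[...,0]>90)&(I[...,0]>2*I[...,1])&(P[...,2]>.05)&(P[...,2]<.12)
q=P[m];print(len(q),np.nanmin(q,0),np.nanmax(q,0))
# local coords under est. pose
p=(.520,-.130,.053);c,sn=np.cos(p[2]),np.sin(p[2]);d=q[:,:2]-p[:2];L=np.c_[d@[c,sn],d@[-sn,c]]*1000
t=L[:,0]<-45;print("tab",L[t].min(0),L[t].max(0),t.sum(),"z",np.percentile(q[t,2],[5,50,98]))
for lo in range(-70,45,10):
    k=(L[:,0]>lo)&(L[:,0]<lo+10)
    if k.sum()>5:print(lo,np.percentile(L[k,1],[1,99]).round(1),q[k,2].max().round(3))
E
```

```text
[ 0.43074259 -0.17787848  0.23152329] [9.98620933e-01 5.24957063e-02 6.57506243e-04] 1.75
red_box [(array([ 0.524, -0.134,  0.082]), 0.91)]
red_tab [(array([ 0.525, -0.132,  0.081]), 0.73), (array([ 0.523, -0.136,  0.083]), 0.55)]
red_guard [(array([ 0.524, -0.134,  0.085]), 0.65)]
4248 [ 0.45871536 -0.15819514  0.07990088] [ 0.56032585 -0.10189791  0.08996506]
tab [-61.08596004  -3.8180257 ] [-45.07673312   5.36957005] 141 z [0.08435742 0.08738352 0.08948396]
-70 [-2.   5.2] 0.088
-60 [-3.8  4.8] 0.09
-50 [-3.7  4.9] 0.089
-40 [-4.   3.7] 0.084
-30 [-25.6  26.2] 0.084
-20 [-25.1  26.4] 0.085
-10 [-25.2  26.5] 0.086
0 [-25.4  26.2] 0.086
10 [-25.6  26.1] 0.087
20 [-26.7  25.5] 0.087
30 [-26.   25.7] 0.087
```

View pics/b.png

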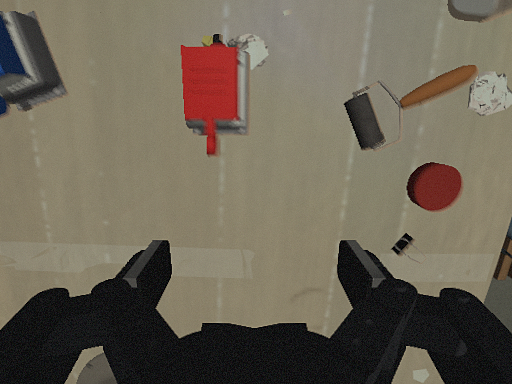

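The red box is in the wrist view around (212,95), with its tab at (211,140). The close-up confirms the pose (0.520, -0.130, yaw 0.053), so I go for the tab.

>>> {"fn": "carry_out", "kwargs": {
  "series": [
    [0.5, 36, -43, 0, 0],
    [0.5, 0, 0, 45, 0],
    [0.5, 0, 0, 45, 0],
    [0.5, 0, 0, 45, 0],
    [0.5, 0, 0, 30, 0],
    [0.5, 0, 0, 0, 0],
    [0, 0, 0, 0, 0],
    [0, 0, 0, 0, 0],
    [0, 0, 0, 0, 0],
    [0, 0, 0, 0, 0]
  ],
  "newtons": 20
}}

```text
t: 3.2
eef_pos: [0.4642, -0.1339, 0.0679]
ee_rot: [1.0, 0.026, 0.001, -0.001]
wrist_force: [-1.6, 7.4, 1.1]
grip_width: 0.132
grip_force: 27.0
```

>>> {"fn": "carry_out", "kwargs": {
  "series": [
    [0, 5.1, -1, -12.6, 0],
    [0, 6.8, 0, -11.8, 0],
    [0, 8.3, 0, -10.6, 0],
    [0, 9.8, 0, -9.5, 0],
    [0, 11, 0, -7.9, 0]
  ]
}}

```text
t: 3.82
eef_pos: [0.505, -0.1318, 0.1198]
ee_rot: [1.0, 0.026, -0.0, 0.001]
wrist_force: [-0.5, -2.6, -2.7]
grip_width: 0.134
grip_force: 24.9
```

>>> {"fn": "carry_out", "kwargs": {
  "series": [
    [0, 12.1, 0, -6.3, 0],
    [0, 12.7, 0, -4.7, 0],
    [0, 13.3, 0, -2.7, 0],
    [0, 13.5, 0, -0.9, 0],
    [0, 13.5, 0, 1, 0],
    [0, 0, 0, 0, 0]
  ]
}}

```text
t: 4.58
eef_pos: [0.5715, -0.129, 0.1341]
ee_rot: [1.0, 0.026, 0.002, 0.001]
wrist_force: [-0.5, -5.4, 5.1]
grip_width: 0.133
grip_force: 25.9
```

>>> {"fn": "carry_out", "kwargs": {
  "series": [
    [0, 8.3, 0, 1.6, 0],
    [0, 8.2, 0, 2.3, 0],
    [0, 7.8, 0, 3, 0],
    [0, 7.2, 0, 3.5, 0],
    [0.5, 0, 0, 0, 0],
    [0.5, 0, 0, 0, 0],
    [0.5, 0, 0, 0, 0],
    [0.5, 0, 0, -50, 0],
    [0.5, 0, 0, -50, 0],
    [0.5, 0, 0, 0, 0]
  ]
}}

```text
t: 5.82
eef_pos: [0.6022, -0.1265, 0.2267]
ee_rot: [1.0, 0.026, 0.003, 0.001]
wrist_force: [0.2, -0.5, 0.3]
grip_width: 0.501
grip_force: 0.0
```

>>> {"fn": "carry_out", "kwargs": {
  "series": [
    [0, -45, 0, 0, 0],
    [0, -45, 0, 0, 0],
    [0, -45, 0, 0, 0],
    [0, -25, 0, 0, 0],
    [0, 0, 0, 0, 0],
    [0, 0, 0, 0, 0]
  ]
}}

```text
t: 6.58
eef_pos: [0.4415, -0.1347, 0.2216]
ee_rot: [1.0, 0.026, 0.0, -0.0]
wrist_force: [-0.1, 0.3, 1.0]
grip_width: -0.002
grip_force: 0.0
```

```bash
python3 - <<'E'
from h import *
s=read_state();print(s["eef_pos"],R.from_quat(s["ee_rot"]).as_matrix()[:,0],s["t"])
pic,P=cloud("wrist",s);save(pic,"c.png")
p=(.5205,-.1298,.053);c,sn=np.cos(p[2]),np.sin(p[2])
for th in("red_toggle","red_tab","red_guard"):
    for x in boxes_of("wrist",th)[:2]:
        d=np.array(x["centre"])-[p[0],p[1],0];print(th,np.round(np.array([d[:2]@[c,sn],d[:2]@[-sn,c],d[2]])*1000),round(x["confidence"],2))
d=s["eef_pos"][:2]-np.array(p[:2]);print("tcp",d@[c,sn],d@[-sn,c])
E
```

```text
[ 0.4415412  -0.13470893  0.22160848] [9.98617702e-01 5.25611079e-02 1.20903195e-04] 6.575
red_toggle [-7. -0. 69.] 0.65
red_tab [72. -1. 78.] 0.62
red_guard [73. -6. 83.] 0.84
tcp -0.07910797544198289 -0.0007191757054962268
```

View pics/c.png

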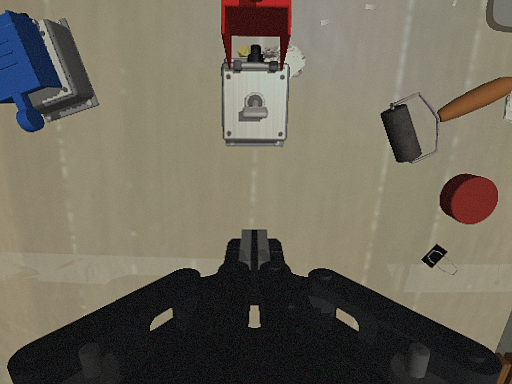

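The guard (top centre) is open, and the toggle paddle is at (255,112), in line with the closed fingers.

>>> {"fn": "carry_out", "kwargs": {
  "series": [
    [0, 39, 0, 0, 0],
    [0, 0, 0, 50, 0],
    [0, 0, 0, 50, 0],
    [0, 0, 0, 40, 0],
    [0, 0, 0, 22, 0],
    [0, 0, 0, 0, 0],
    [0, 8, 0, 0, 0],
    [0, 6, 0, 0, 0],
    [0, 6, 0, 0, 0],
    [0, 0, 0, 0, 0]
  ]
}}

```text
t: 8.02
eef_pos: [0.5007, -0.1317, 0.0602]
ee_rot: [1.0, 0.026, 0.0, 0.0]
wrist_force: [0.0, 0.4, 0.6]
grip_width: 0.002
grip_force: 0.1
```

>>> {"fn": "carry_out", "kwargs": {
  "series": [
    [0, 5, 0, 0, 0],
    [0, 5, 0, 0, 0],
    [0, 4, 0, 0, 0],
    [0, 3, 0, 0, 0],
    [0, 0, 0, 0, 0]
  ]
}}

```text
t: 8.65
eef_pos: [0.5172, -0.1307, 0.0598]
ee_rot: [1.0, 0.026, -0.0, -0.0]
wrist_force: [-0.5, -0.5, -0.3]
grip_width: -0.002
grip_force: 0.0
```

Back off, raise, and look.

>>> {"fn": "carry_out", "kwargs": {
  "series": [
    [0, -25, 0, 0, 0],
    [0, -30, 0, -50, 0],
    [0, -25, 0, -50, 0],
    [0, 0, 0, -50, 0],
    [0, 0, 0, -12, 0],
    [0, 0, 0, 0, 0]
  ]
}}

```text
t: 9.4
eef_pos: [0.4375, -0.1351, 0.2221]
ee_rot: [1.0, 0.026, 0.0, 0.0]
wrist_force: [1.0, -0.2, -0.9]
grip_width: -0.003
grip_force: 0.0
```

```bash
python3 - <<'E'
from h import *
s=read_state();print(s["eef_pos"],s["t"])
pic,P=cloud("wrist",s);save(pic,"d.png")
p=(.5205,-.1298,.053);c,sn=np.cos(p[2]),np.sin(p[2])
for th in("red_toggle",):
    for x in boxes_of("wrist",th)[:2]:
        d=np.array(x["centre"])-[p[0],p[1],0];print(th,np.round(np.array([d[:2]@[c,sn],d[:2]@[-sn,c],d[2]])*1000),round(x["confidence"],2))
pic,P=cloud("top");I=pic.astype(int)
d=P[...,:2]-p[:2];L=np.stack([d@[c,sn],d@[-sn,c],P[...,2]],-1)*1000
m=(I[...,0]>80)&(I[...,0]>2*I[...,1])&(abs(L[...,1])<40)&(abs(L[...,0])<110)&(L[...,2]>50)
q=L[m];t=q[q[:,0]>74];print(np.percentile(t,[2,50,98],axis=0).round())
E
```

```text
[ 0.43749296 -0.13507395  0.22213457] 9.4
red_toggle [10. -2. 67.] 0.85
[[ 74. -27.  78.]
 [ 80.  -2. 110.]
 [ 96.  24. 144.]]
```

View pics/d.png

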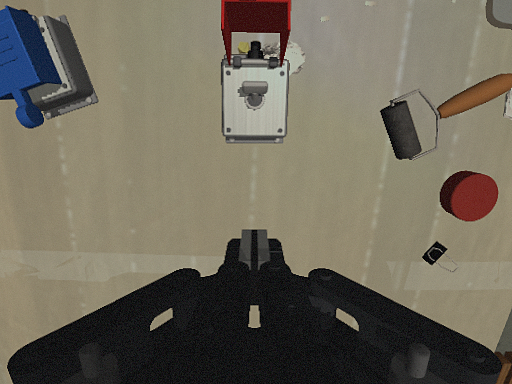

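The toggle paddle is now at (255,87), thrown over to the hinge side and reading x = +10 mm, so it is on. Now I pinch the open tab again.

>>> {"fn": "carry_out", "kwargs": {
  "series": [
    [0.5, 45, -0.7, 0, 0],
    [0.5, 45, 0, 0, 0],
    [0.5, 45, 0, 0, 0],
    [0.5, 34, 0, 0, 0],
    [0.5, 0, 0, 0, 0],
    [0.5, 0, 0, 45, 0],
    [0.5, 0, 0, 40, 0],
    [0.5, 0, 0, 18, 0],
    [0, 0, 0, 0, 0],
    [0, 0, 0, 0, 0]
  ],
  "newtons": 20
}}

```text
t: 10.8
eef_pos: [0.6058, -0.1277, 0.1203]
ee_rot: [1.0, 0.025, 0.0, 0.003]
wrist_force: [-2.2, -4.1, -4.8]
grip_width: 0.136
grip_force: 27.0
```

>>> {"fn": "carry_out", "kwargs": {
  "series": [
    [0, 0, 0, 0, 0],
    [0, 0, 0, 0, 0]
  ]
}}

```text
t: 11.05
eef_pos: [0.6058, -0.1276, 0.1202]
ee_rot: [1.0, 0.025, 0.0, 0.002]
wrist_force: [-2.5, -10.3, -4.8]
grip_width: 0.137
grip_force: 26.9
```

>>> {"fn": "carry_out", "kwargs": {
  "series": [
    [0, -12.1, 1, -6.2, 0],
    [0, -12.8, 0, -4.4, 0],
    [0, -13.3, 0, -2.7, 0],
    [0, -13.5, 0, -0.7, 0],
    [0, -13.5, 0, 1.2, 0],
    [0, -13.2, 0, 3, 0]
  ]
}}

```text
t: 11.8
eef_pos: [0.528, -0.131, 0.1305]
ee_rot: [1.0, 0.026, 0.002, 0.001]
wrist_force: [1.8, -5.2, 3.8]
grip_width: 0.133
grip_force: 26.8
```

>>> {"fn": "carry_out", "kwargs": {
  "series": [
    [0, -12.7, 0, 4.8, 0],
    [0, -11.9, 0, 6.6, 0],
    [0, -10.8, 0, 8.2, 0],
    [0, -9.6, 0, 9.6, 0],
    [0, -8.2, 0, 10.9, 0],
    [0, -6.6, 0, 11.8, 0],
    [0, 0, 0, 0, 0]
  ]
}}

```text
t: 12.68
eef_pos: [0.4664, -0.1335, 0.0768]
ee_rot: [1.0, 0.026, -0.001, -0.0]
wrist_force: [-5.5, -2.1, 3.6]
grip_width: 0.132
grip_force: 36.3
```

Release so it drops, rise and back away, then look.

>>> {"fn": "carry_out", "kwargs": {
  "series": [
    [0.6, 0, 0, 0, 0],
    [0.6, 0, 0, 0, 0],
    [0.6, 0, 0, 0, 0],
    [0.6, 0, 0, 0, 0],
    [0.6, 0, 0, -45, 0],
    [0.6, 0, 0, -50, 0],
    [0.6, -30, 0, -50, 0],
    [0.6, 0, 0, 0, 0],
    [0.6, 0, 0, 0, 0]
  ]
}}

```text
t: 13.8
eef_pos: [0.4381, -0.1353, 0.2214]
ee_rot: [1.0, 0.026, 0.0, -0.0]
wrist_force: [-0.8, -0.1, -0.6]
grip_width: 0.601
grip_force: 0.0
```

```bash
python3 - <<'E'
from h import *
s=read_state();print(s["eef_pos"],s["t"],s["wrist_force"])
pic,P=cloud("wrist",s);save(pic,"e.png")
p=(.5205,-.1298,.053);c,sn=np.cos(p[2]),np.sin(p[2])
I=pic.astype(int);d=P[...,:2]-p[:2];L=np.stack([d@[c,sn],d@[-sn,c],P[...,2]],-1)*1000
m=(I[...,0]>90)&(I[...,0]>2*I[...,1])&(abs(L[...,1])<40)&(abs(L[...,0])<90)&(L[...,2]>30)
q=L[m]
for lo in range(-70,45,10):
    k=(q[:,0]>lo)&(q[:,0]<lo+10)
    if k.sum()>5:print(lo,np.median(q[k,2]).round(1),q[k,2].max().round(1))
E
```

```text
[ 0.43814712 -0.13525688  0.22142511] 13.8 [-0.79177861 -0.14300856 -0.63367212]
-70 85.2 87.6
-60 87.9 89.9
-50 83.9 89.9
-40 82.5 84.0
-30 82.2 84.3
-20 82.6 85.0
-10 83.1 86.3
0 83.5 86.0
10 83.8 87.5
20 84.1 86.6
30 84.5 87.0
```

View pics/e.png

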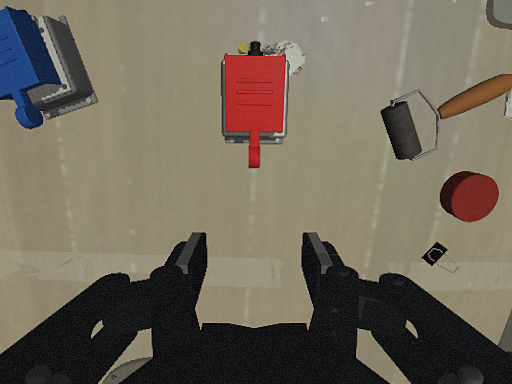

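The red guard is shut: the hood at (255,95) is level, and its heights match those from before. The blue guard is untouched and the gripper is clear.

```bash
python3 -c "
from workcell import *
print(close_job())"
```

```text
the job is handed in; nothing more can be done
None
```

The job is handed in at about 14 s: the red guard was opened, the toggle flipped to on, and the guard dropped fully shut over it, with the blue guard left shut and the gripper clear.

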